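Refit the filter in the bench dust extractor

TASK

Put the filter back in the bench dust extractor: slide the retaining gate fully aside, insert the thinner of the two filter cassettes handle-up into the sloping slot until it is fully home, then slide the gate completely shut over it and let go. Leave the thicker cassette standing in its rack, and do not disturb the chisel, the steel rule or the tin on the bench.

Things in the scene. Friction and masses are not known exactly. Their poses are not given: they have to be found in the camera images.
- slot_mouth (a point): Centre of the filter slot's mouth in the extractor's flat sloping face, 125 mm above the bench (all sizes here in mm). z: out of the slot, square to the face, 30 degrees off vertical to the robot's side; insert along -z. x: up the slope; y: along the slot, level. Slot 106 (y) x 24 (x) x 82 deep, flat floor. Seated, the thin cassette's point is at z -17 and its frame's top edge 2 below the face.
- extractor: Grey bench dust extractor, a fixed case about 220 wide (y -90 to 130), 220 deep (x -41 to 180), 150 high. Origin on the bench right below slot_mouth; z up, x away from the robot, same y as slot_mouth. Its sloping face reaches from x -41 to +41 of slot_mouth; behind it is a lower fan housing, 112 high with its outlet collar.
- gate (a joint): Opening of the retaining gate, in m along the slot's +y: 0 shut (covers the slot's +y end from y 22 on, over the cassette's shoulder beside the handle), 0.050 fully open (slot clear, end stop). Starts shut or up to 10 mm open. Stays where it is left; friction about 2 N, no spring.
- gate_fin (a point): Centre of the gate's upright grip fin, aluminium, 36 (x) x 14 (y) x 36 high (z), axes as slot_mouth. In slot_mouth's frame it is at x 0, z 26, y 55 shut, y 105 open. It stands on the gate plate (44 x 50 x 6, its top 8 above the face), between guide rails 10 high at x 23 to 29 either side, y 56 to 130. It can be pinched or pushed either way.
- cassette_handle (a point): Centre of the thin cassette's handle: a black block 36 wide (y) x 16 thick (x) x 50 high (z), centred on the frame's top edge; the point is 40 above cassette_mid. Axes as cassette_mid. The thick cassette has the same handle. The lowest 9 mm of both frames is drawn in by 3 mm at each end and 2 mm on each face, as a lead-in.
- cassette_mid (a point): The cassette that fits, the thinner one: aluminium frame 100 wide (y) x 80 high (z) x 20 thick (x), pleated paper faces, standing upright in the rack; with the handle block on top it is 130 high. Point: middle of that outline, 65 above the bottom, 15 below the frame's top edge. x through the thickness, z up to the handle. About 0.14 kg (varies). Either face may go forward.
- thick_cassette_mid (a point): The other, thicker cassette, which does not fit the slot: aluminium frame 100 wide (y) x 80 high (z) x 32 thick (x), pleated paper faces, standing upright in the rack; with the handle block on top it is 130 high. Point: middle of that outline, 65 above the bottom, 15 below the frame's top edge. x through the thickness, z up to the handle. About 0.19 kg. To be left in the rack.
- rack: Low fixed wooden storage rack 160 (x) x 124 (y) x 38 high, origin at the centre of its underside, z up. Two pockets side by side at x = -50 and +50, each 37 (x) x 108 (y), floor 8 above the bench, walls 30 high above that; either cassette may be in either pocket.
- chisel: Bystander: a wood chisel lying flat, about 225 long along its x and 26 thick; origin on the bench near its middle.
- rule: Bystander: a flat steel rule 200 (x) x 30 x 4; origin at the centre of its underside.
- tin: Bystander: a round wax tin, 76 diameter, 32 high; origin at the centre of its underside.
Not all that is in view belongs to the job. Leave any blue or purple look-alike of the part that bears cassette_handle alone.

How it is judged (in metres and radians):
On the way, in this order (a step that is already met when the one before it is completed fails the run):
1. the gate is slid aside, clear of the slot (opened at least 40 mm) (value of joint gate above 0.04 m), for 0.2 s.
2. the thin cassette is fully home on the slot floor, with the gate still aside (x of cassette_mid in the frame of slot_mouth between -0.006 and 0.006 m and y of cassette_mid in the frame of slot_mouth between -0.006 and 0.006 m and z of cassette_mid in the frame of slot_mouth between -0.022 and -0.0145 m and angle between the z axis of cassette_mid and the z axis of slot_mouth, either way round below 0.08 rad and z of cassette_handle in the frame of slot_mouth above 0 m and value of joint gate above 0.03 m), for 0.2 s.
At the end, for the whole second after the job is handed in: The thin cassette stands handle-up in the slot, seated on its floor to within 2.5 mm and square to it, at rest, and the gate is shut to within 6 mm (x of cassette_mid in the frame of slot_mouth between -0.006 and 0.006 m and y of cassette_mid in the frame of slot_mouth between -0.006 and 0.006 m and z of cassette_mid in the frame of slot_mouth between -0.022 and -0.0145 m and angle between the z axis of cassette_mid and the z axis of slot_mouth, either way round below 0.08 rad and z of cassette_handle in the frame of slot_mouth above 0 m and value of joint gate below 0.006 m and linear speed of cassette below 0.02 m/s); the robot touches nothing.
It fails at once if the thick cassette is moved more than 30 mm or tipped (distance of thick_cassette_mid from where it was at the start of the episode above 0.03 m or angle between thick_cassette_mid's own z axis and vertical above 0.35 rad).
It fails at once if the chisel, rule or tin is moved more than 30 mm (distance of any of chisel, rule, tin from where it was at the start of the episode above 0.03 m).
It also fails if it takes over 70 s, if anything falls off the work surface, if the arm or the gripper's body presses on something with over 40 N, if the wrist force passes 120 N, or if a joint passes its speed limit or range.

ROBOT

A 6-joint arm with a two-finger parallel gripper is mounted at the origin on the work surface. World frame = base frame: x ahead of the robot, y to its left, z up, the work surface at z = 0. Lengths are in mm, angles in rad, forces in N, time in s.
With the tool pointing down it reaches from about 300 to 950 mm from the base axis. Payload 3.1 kg.
Tool frame: the origin (TCP) lies midway between the tips of the shut fingers; the grasp point (between the pads) lies 19 mm behind it; z points along the fingers, y is the direction in which the jaws open and shut (so a half turn about z gives the same grasp; the last joint's range is limited). The gripper opens to 85 mm and grips with 20 to 120 N. Pads are 22 mm wide; open, the fingers measure 114 mm over their backs; the gripper's body (76 mm by 85 mm) begins 54 mm behind the grasp point. The pads swing forward as they close: fully open they stand 13 mm farther back than shut.
Start: joints at [-1.354, 0.308, 1.634, -0, 1.2, -0.07], TCP at [176.776, -599.485, 231.272] pointing down, gripper open.
Joint ranges: [-3.06, 3.06], [-0.79, 1.96], [0.05, 2.63], [-1.19, 4.34], [0.05, 2.64], [-2.94, 2.94]. Speed limits (rad/s): [2.79, 2.79, 3.14, 3.14, 3.14, 3.14].

INTERFACE

Orientations are given as a 3x3 rotation matrix whose columns are the frame's x, y, z axes.
In Python, from plant import robot gives the robot as it stands. The module is installed in compiled form; this text tells all that it offers.
- The arm moves only by the tool servo_tool, never from a script. Its argument "commands" is a list of rows, each a list of 6 numbers: the shift along the world's x, y, z in mm, then the turn, a rotation vector about the world's x, y, z in degrees. A call has 1 to 10 rows; each row shifts and turns the commanded pose from where the row before left it; what a row does not reach is not made up. A row lasts 1/12 s, in which the tool goes at most 41.7 mm and 7.16 degrees, less where a joint would pass 70% of its speed; a pose out of reach is approached as far as the arm can. A call is refused whole if a number of a shift passes 41.7 or a number of a turn 7.16, either way. A call with a gripper value outside its range is refused whole. "claw" is the opening, from 0 (shut) to 1 (fully open), set as the call begins (left out, the last holds). The fingers move at their own pace and stop on an object; the grip force is fixed at half the most. Time passes only in rows, so rows that do not move let the fingers close. It gives the time, the measured TCP pose, the force and the opening at its end, in the units of the state.
- robot.sense(): the state, without advancing time (a new reading comes with each control period).
- robot.grab_frame(name): name is "side" or "top"; returns a dict with "frame" (480x640x3 uint8, red, green, blue), "range_z" (480x640 float32, mm along the optical axis (not along the pixel's ray), 0 where there is no reading), "fovy" (degrees; the focal length in pixels is half the picture's height over the tangent of half this angle, whatever the lens; pixels are square), "cx", "cy" (the principal point, pixels), "D" ([k1, k2, p1, p2, k3] as OpenCV has them; the pictures are not rectified), "eye" and "orientation" of the camera in the world. Camera axes: x right, y down, z forward; pixel columns grow to the right and rows downward; lengths in mm; the calibration is good to about 2 mm. A picture is of the moment at which its call begins.
- robot.close_job(): hands the job in, once; it reports no verdict.
The state is a dict: "clock": time; "joint_pos": joint angles; "qvel": joint speeds; "tau": joint torques, N m; "tcp_pos": TCP position; "ee_rot": TCP orientation; "wrist_force": force on the tool from outside, world axes, zero at the start; "moment": the same for the moment, N m; "finger_gap": finger opening in mm.
Only numpy, scipy, OpenCV 4.12 (cv2) and the standard library are available. Lean on these libraries where they do the work, as an engineer would, in place of code of your own. Each camera call takes 0.05 s, during which the arm holds its last target.

## Working session

There is one attempt and no reset: what is moved stays moved. The work goes in short steps, Python scripts to look and compute and a tool call to move; the robot and the scene stay as the last step left them, time stands still between calls to the robot, and variables do not carry over. Pictures are saved under pics/ and viewed, and the job is handed in when it is done.

Besides the shell and the picture viewer there is one more tool, called after "Call:" as name(argument=value, ...) on one line, values as JSON. servo_tool: Moves the arm, as the interface text tells. Its arguments: {"type":"object","properties":{"commands":{"type":"array"},"claw":{"type":"number"}},"required":["commands"]}

```bash
mkdir -p pics; cat > h.py <<'E'
import numpy as np, cv2
from plant import robot
def grab(n,tag):
    f=robot.grab_frame(n); cv2.imwrite(f'pics/{n}_{tag}.png',f['frame'][:,:,::-1]); np.savez(f'{n}_{tag}.npz',**{k:np.array(v) for k,v in f.items()}); return f
def load(n,tag): return dict(np.load(f'{n}_{tag}.npz'))
def K(f):
    fl=240/np.tan(np.radians(float(f['fovy']))/2); return np.array([[fl,0,float(f['cx'])],[0,fl,float(f['cy'])],[0,0,1]])
def rays(f,px):
    px=np.array(px,float).reshape(-1,1,2)
    u=cv2.undistortPoints(px,K(f),np.array(f['D'],float)).reshape(-1,2)
    return np.c_[u,np.ones(len(u))]@np.array(f['orientation']).T
def onplane(f,px,z):
    r=rays(f,px); e=np.array(f['eye']); return e+r*((z-e[2])/r[:,2])[:,None]
def depthpt(f,px):
    r=rays(f,px); d=np.array([f['range_z'][int(round(p[1])),int(round(p[0]))] for p in px]); return np.array(f['eye'])+r*d[:,None]
def cloud(f):
    v,u=np.mgrid[0:480,0:640]; r=rays(f,np.c_[u.ravel(),v.ravel()]); 
    P=np.array(f['eye'])+r*f['range_z'].ravel()[:,None]; P[f['range_z'].ravel()==0]=np.nan; return P.reshape(480,640,3)
def proj(f,P):
    R=np.array(f['orientation']).T; t=-R@np.array(f['eye'])
    return cv2.projectPoints(np.array(P,float).reshape(-1,1,3),cv2.Rodrigues(R)[0],t,K(f),np.array(f['D'],float))[0].reshape(-1,2)
E
python3 - <<'E'
from h import *
for n in('side','top'):
    f=grab(n,'0'); print(n,f['fovy'],f['cx'],f['cy'],f['D'],f['eye'],f['orientation'])
s=robot.sense(); print(s)
E
```

```text
side 52.30160250280576 319.93636548000904 240.9667612647745 [-0.13473294  0.          0.          0.          0.        ] [359.55471235 752.79415079 808.26115773] [[-0.96369727 -0.20025384  0.17659551]
 [-0.26608002  0.66553112 -0.69733045]
 [ 0.02211329 -0.71900398 -0.69465407]]
top 43.280346361717264 316.8653593611406 251.4264766370487 [-0.0993698  0.         0.         0.         0.       ] [ 337.93356588   39.32213142 1272.57662311] [[-0.00318473 -0.98872846  0.14968597]
 [-0.99997849  0.00229049 -0.00614614]
 [ 0.00573401 -0.14970232 -0.98871449]]
{'clock': 0.1, 'joint_pos': array([-1.35371527e+00,  3.08943204e-01,  1.63507703e+00, -5.95290683e-07,
        1.19968541e+00, -6.97012549e-02]), 'qvel': array([-0.0024899 , -0.00161871, -0.00256037, -0.00051713,  0.00059139,
        0.00103837]), 'tau': array([-5.97315579e-05, -4.16408658e+01, -2.77645969e+01, -1.45002955e-04,
        4.06084175e-03,  1.96449218e-05]), 'tcp_pos': array([ 176.60271128, -598.74644875,  230.13770406]), 'ee_rot': array([[ 9.59158991e-01,  2.82867145e-01, -4.55637228e-04],
       [ 2.82867474e-01, -9.59156783e-01,  2.06327687e-03],
       [ 1.46605698e-04, -2.10789551e-03, -9.99997768e-01]]), 'wrist_force': array([-0.35258852, -0.32182222,  0.26452209]), 'moment': array([-0.06269142,  0.00434895,  0.03638304]), 'finger_gap': 85.25907280093382}
```

View pics/side_0.png

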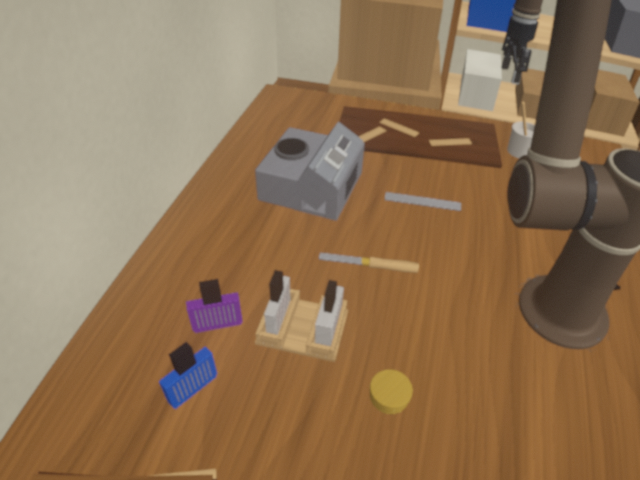

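View pics/top_0.png

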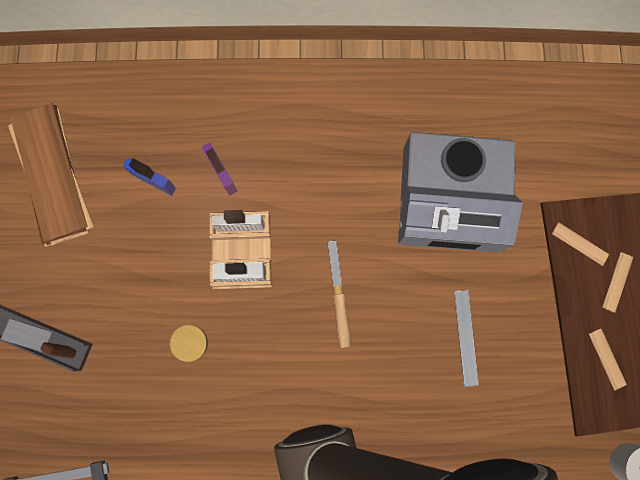

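Candidates for the thin cassette in the top view are the rack cassettes at (238,222) and (238,270). The blue one at (150,175) and the purple one at (220,170) are look-alikes. In the side view the rack pair sits at (278,300) and (330,312). The extractor is at top (460,190), with the gate fin at about (447,217).

```bash
python3 - <<'E'
from h import *
t=load('top','0')['frame'];s=load('side','0')['frame']
a=cv2.resize(t[195:300,190:290],None,fx=4,fy=4,interpolation=cv2.INTER_CUBIC)
b=cv2.resize(s[260:365,245:360],None,fx=4,fy=4,interpolation=cv2.INTER_CUBIC)
h=420
cv2.imwrite('pics/c1.png',np.hstack([a[:h,:400],b[:h,:400]])[:,:,::-1])
a=cv2.resize(t[120:260,390:530],None,fx=2.8,fy=2.8,interpolation=cv2.INTER_CUBIC)
b=cv2.resize(s[115:220,250:370],None,fx=3.3,fy=3.3,interpolation=cv2.INTER_CUBIC)
b=b[:346]; b=np.vstack([b,np.zeros((392-346,b.shape[1],3),np.uint8)])
cv2.imwrite('pics/c2.png',np.hstack([a,b])[:,:,::-1])
for n in('top','side'):
    f=load(n,'0'); P=cloud(f); print(n, np.isfinite(P[...,2]).mean())
f=load('top','0');P=cloud(f)
# heights of rack area
sel=P[200:296,200:280]
for v in range(205,296,3): print(v,P[v,225:256:6,2].round(0), P[v,238,:2].round(0))
E
```

```text
top 0.9959309895833334
side 0.9957552083333333
205 [-3.  5. -4.  2. -1.  4.] [632. 201.]
208 [-2. -4.  2. -3.  1. -2.] [625. 201.]
211 [138. 139. 139. 124.  -1.  -5.] [588. 183.]
214 [136. 140. 141. 126.  84.  92.] [583. 184.]
217 [137. 135. 141. 104.  88.  90.] [578. 184.]
220 [122. 121. 116. 109.  90.  91.] [575. 186.]
223 [87. 92. 90. 84. 91. 86.] [575. 189.]
226 [70. 70. 71. 68. 65. 70.] [572. 191.]
229 [38. 46. 37. 37. 34. 28.] [572. 195.]
232 [7. 9. 9. 6. 7. 7.] [572. 199.]
235 [37. 38. 33. 35. 40. 41.] [560. 196.]
238 [26. 22. 23. 21. 17. 17.] [556. 197.]
241 [ 8.  8. 11.  4.  9.  3.] [552. 199.]
244 [ 5.  7. 11.  7.  5.  7.] [546. 199.]
247 [ 8. 11.  8.  4. 11. 10.] [539. 199.]
250 [ 8.  6. 12.  9.  9.  7.] [533. 199.]
253 [ 7.  7. nan  9.  4.  6.] [526. 198.]
256 [9. 7. 9. 9. 3. 3.] [520. 198.]
259 [10.  4. 12. 37. 40. 36.] [514. 198.]
262 [37. 36. 37. 87. 88. 89.] [503. 194.]
265 [139. 139. 138. 134.  89.  91.] [484. 182.]
268 [138. 141. 137. 136.  86.  84.] [478. 181.]
271 [139. 138. 136. 132.  88.  91.] [472. 181.]
274 [88. 96. 88. 83. 91. 87.] [472. 187.]
277 [93. 86. 88. 87. 88. 86.] [467. 188.]
280 [61. 67. 61. 53. 48. 44.] [464. 191.]
283 [33. 37. 38. 35. 38. 42.] [460. 193.]
286 [18. 17.  9.  7.  5.  6.] [456. 197.]
289 [ 0.  3.  1. -2.  1. -2.] [451. 198.]
292 [ 0. -3.  5.  1. -2. -1.] [444. 197.]
295 [-1.  0. -2. -4.  3. -5.] [438. 198.]
```

View pics/c1.png

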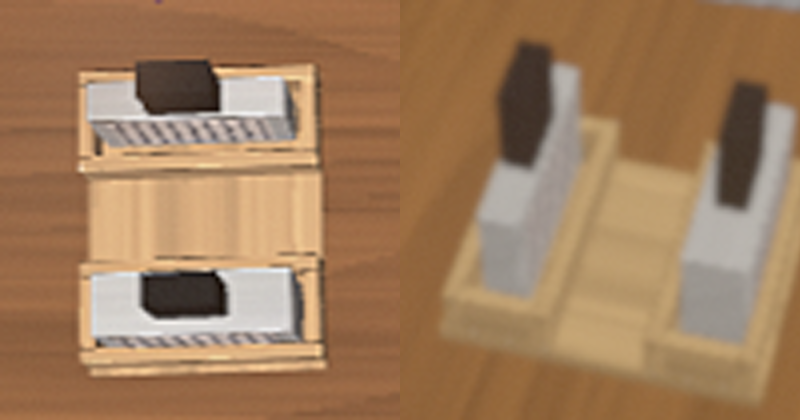

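View pics/c2.png

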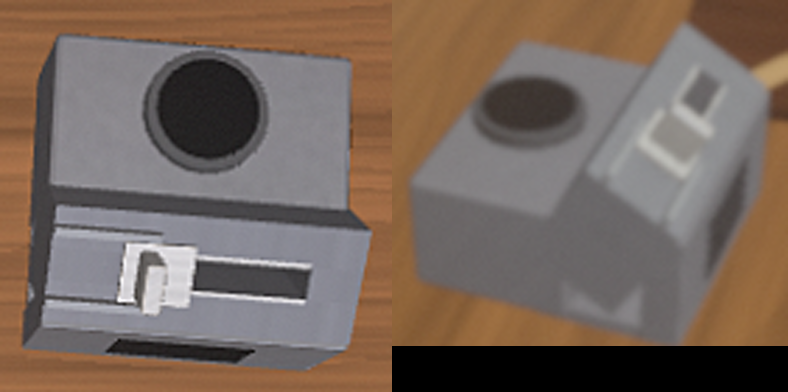

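The far cassette at top (238,222), side (278,300), has the narrower top face in both views, so it is the thin one. The blue and purple ones are decoys. The gate is near shut, with the slot's dark opening visible at top (475,220). Next I'll measure the poses.

```bash
cat > m.py <<'E'
from h import *
ft=load('top','0');fs=load('side','0')
for n,f in(('top',ft),('side',fs)):
    P=cloud(f)
    # sloping face: region by location
    m=np.isfinite(P[...,2])&(P[...,1]<-150)&(P[...,1]>-420)&(P[...,0]>450)&(P[...,0]<620)&(P[...,2]>85)&(P[...,2]<155)
    Q=P[m]
    # ransac plane w normal near (-.5,0,.866)
    best=None;rng=np.random.default_rng(0)
    for i in range(600):
        a,b,c=Q[rng.choice(len(Q),3,False)]; nn=np.cross(b-a,c-a); l=np.linalg.norm(nn)
        if l<500: continue
        nn/=l; nn*=np.sign(nn[2])
        if nn@np.array([-.5,0,.866])<.95: continue
        k=abs((Q-a)@nn)<3
        if best is None or k.sum()>best.sum(): best=k
    for _ in range(5):
        c=Q[best].mean(0); nn=np.linalg.svd(Q[best]-c,full_matrices=False)[2][2]; nn*=np.sign(nn[2]); best=abs((Q-c)@nn)<4
    print(n,best.sum(),c.round(1),nn.round(4),'tilt',np.degrees(np.arccos(nn[2])),'yaw',np.degrees(np.arctan2(-nn[1],-nn[0])))
    R=Q[best]; print(R.min(0).round(),R.max(0).round())
    np.savez(f'plane_{n}.npz',c=c,n=nn)
# cassettes clouds, both views
for n,f in(('top',ft),('side',fs)):
    P=cloud(f);I=f['frame'].astype(int)
    for nm,x0,x1 in(('far',545,610),('near',435,510)):
        m=np.isfinite(P[...,2])&(P[...,0]>x0)&(P[...,0]<x1)&(P[...,1]>110)&(P[...,1]<270)
        h=m&(P[...,2]>105)
        r=m&(P[...,2]>80)&(P[...,2]<97)
        tp=m&(P[...,2]>130)
        for k,mm in(('handle',h),('handletop',tp),('frametop',r)):
            q=P[mm]
            if len(q)<5: continue
            (cx,cy),(w,l),a=cv2.minAreaRect(q[:,:2].astype(np.float32))
            print(n,nm,k,len(q),'med',np.median(q,0).round(1),'rect',round(cx,1),round(cy,1),round(w,1),round(l,1),round(a,1))
E
python3 m.py
```

```text
top 3210 [ 575.3 -264.6  124.4] [-0.5048  0.0411  0.8623] tilt 30.426739359154585 yaw -4.654801230423197
[ 528. -365.   96.] [ 620. -150.  150.]
side 1298 [ 574.3 -255.6  124. ] [-0.5081  0.0468  0.86  ] tilt 30.683537767331455 yaw -5.260361416670676
[ 529. -368.   96.] [ 620. -150.  150.]
top far handle 231 med [580.5 192.6 136.5] rect 582.7 192.8 17.4 35.6 0.7
top far handletop 173 med [582.7 192.9 137.5] rect 582.9 192.9 16.9 35.5 0.7
top far frametop 367 med [580.9 178.5  87.6] rect 582.8 193.8 21.9 97.3 1.8
top near handle 207 med [478.6 188.9 136.9] rect 480.4 189.6 17.0 35.5 0.3
top near handletop 170 med [480.3 189.  137.5] rect 480.4 189.6 35.8 16.4 89.3
top near frametop 600 med [476.6 178.4  87.3] rect 480.4 188.9 32.5 98.1 1.8
side far handle 291 med [579.  204.4 133.6] rect 581.1 195.3 17.1 39.4 1.3
side far handletop 165 med [581.  198.  138.4] rect 581.4 194.8 16.6 38.4 1.3
side far frametop 319 med [577.1 217.7  88. ] rect 580.3 195.8 20.7 101.9 0.2
side near handle 275 med [479.2 201.2 136.2] rect 480.6 190.6 16.4 38.8 1.7
side near handletop 171 med [480.1 192.8 138.3] rect 480.7 190.6 16.2 38.6 1.7
side near frametop 521 med [474.5 213.1  88.3] rect 480.4 190.7 32.9 102.4 1.7
```

```bash
cat > m2.py <<'E'
from h import *
ft=load('top','0');fs=load('side','0')
n=np.load('plane_top.npz')['n']+np.load('plane_side.npz')['n']; n/=np.linalg.norm(n)
for nm,f in(('top',ft),('side',fs)):
    c=np.load(f'plane_{nm}.npz')['c']
    yax=np.cross(n,[0,0,1.]); yax/=np.linalg.norm(yax); yax*=np.sign(yax[1]); xax=np.cross(yax,n)
    # rectify face onto (y,x) grid at 0.5mm; origin: c shifted to z=125 and y=-265
    o=np.array([575.,-265,0]); o=o+n*((c-o)@n); o=o+xax*(125-o[2])/xax[2]
    print(nm,o.round(1),xax.round(3),yax.round(3))
    ys=np.arange(130,-130,-.5); xs=np.arange(60,-60,-.5)
    Y,X=np.meshgrid(ys,xs); W=o+X[...,None]*xax+Y[...,None]*yax
    uv=proj(f,W.reshape(-1,3)).astype(np.float32).reshape(*X.shape,2)
    im=cv2.remap(f['frame'],uv[...,0],uv[...,1],cv2.INTER_LINEAR)
    cv2.imwrite(f'pics/rect_{nm}.png',im[:,:,::-1])
    g=im.mean(2)
    for yy in (-50,-40,-30,-20): 
        j=int((130-yy)*2); print('y',yy,[(xs[i],int(g[i,j])) for i in range(70,175,3)])
    for xx in (-5,0,5):
        i=int((60-xx)*2); print('x',xx,[(ys[j],int(g[i,j])) for j in range(120,420,6)])
E
python3 m2.py; python3 -c "
import cv2,numpy as np
a=cv2.imread('pics/rect_top.png');b=cv2.imread('pics/rect_side.png');cv2.imwrite('pics/rect.png',np.vstack([a,b]))"
```

```text
top [ 576.3 -265.1  125. ] [ 0.858 -0.074  0.508] [ 0.086  0.996 -0.   ]
y -50 [(np.float64(25.0), 141), (np.float64(23.5), 141), (np.float64(22.0), 141), (np.float64(20.5), 141), (np.float64(19.0), 139), (np.float64(17.5), 137), (np.float64(16.0), 131), (np.float64(14.5), 172), (np.float64(13.0), 210), (np.float64(11.5), 167), (np.float64(10.0), 103), (np.float64(8.5), 65), (np.float64(7.0), 58), (np.float64(5.5), 62), (np.float64(4.0), 62), (np.float64(2.5), 63), (np.float64(1.0), 65), (np.float64(-0.5), 66), (np.float64(-2.0), 69), (np.float64(-3.5), 71), (np.float64(-5.0), 72), (np.float64(-6.5), 72), (np.float64(-8.0), 68), (np.float64(-9.5), 64), (np.float64(-11.0), 88), (np.float64(-12.5), 164), (np.float64(-14.0), 214), (np.float64(-15.5), 157), (np.float64(-17.0), 141), (np.float64(-18.5), 137), (np.float64(-20.0), 140), (np.float64(-21.5), 141), (np.float64(-23.0), 140), (np.float64(-24.5), 139), (np.float64(-26.0), 141)]
y -40 [(np.float64(25.0), 142), (np.float64(23.5), 141), (np.float64(22.0), 141), (np.float64(20.5), 142), (np.float64(19.0), 141), (np.float64(17.5), 139
[... 12954 characters left out ...]
7), (np.float64(1.0), 184), (np.float64(-2.0), 184), (np.float64(-5.0), 175), (np.float64(-8.0), 158), (np.float64(-11.0), 136), (np.float64(-14.0), 117), (np.float64(-17.0), 107), (np.float64(-20.0), 104), (np.float64(-23.0), 103), (np.float64(-26.0), 103), (np.float64(-29.0), 104), (np.float64(-32.0), 104), (np.float64(-35.0), 104), (np.float64(-38.0), 104), (np.float64(-41.0), 105), (np.float64(-44.0), 104), (np.float64(-47.0), 105), (np.float64(-50.0), 106), (np.float64(-53.0), 106), (np.float64(-56.0), 113), (np.float64(-59.0), 122), (np.float64(-62.0), 131), (np.float64(-65.0), 137), (np.float64(-68.0), 141), (np.float64(-71.0), 142), (np.float64(-74.0), 142), (np.float64(-77.0), 141)]
```

View pics/rect.png

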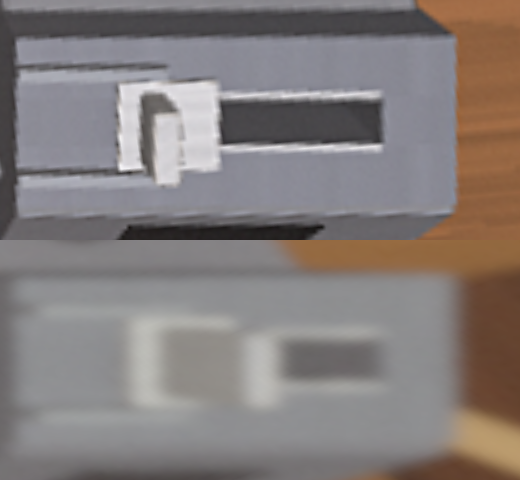

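Both views agree on the following:

| Item | Measurement |
|---|---|
| slot_mouth | about (575, -273, 125), yaw about -4.7°, tilt 30.5° |
| Gate | about 9 mm open |
| Thin cassette | far pocket, handle top at z 138, thickness about 21 |
| Other cassette | thickness about 32.5 |

Next I'll check the fin.

```bash
cat > g.py <<'E'
from h import *
from scipy.spatial.transform import Rotation as Ro
SM=np.array([574.9,-273.3,125.]); yaw=np.radians(-4.7)
xh=np.array([np.cos(yaw),np.sin(yaw),0]); YA=np.array([-np.sin(yaw),np.cos(yaw),0])
ZA=-.5*xh+np.array([0,0,np.sqrt(.75)]); XA=np.cross(YA,ZA)
RS=np.c_[XA,YA,ZA]
RT=np.c_[XA,-YA,-ZA]   # tool orientation over slot
def toS(P): return (np.asarray(P)-SM)@RS
def toW(p): return SM+RS@np.asarray(p,float)
def go(target,R):
    s=robot.sense(); d=np.asarray(target)-s['tcp_pos']; rv=np.degrees(Ro.from_matrix(R@s['ee_rot'].T).as_rotvec())
    print('t',round(s['clock'],2),'tcp',s['tcp_pos'].round(1),'slot',toS(s['tcp_pos']).round(1),'d',d.round(1),'rv',rv.round(2),'F',s['wrist_force'].round(1),'gap',round(s['finger_gap'],1))
E
python3 - <<'E'
from g import *
for n in('top','side'):
    P=cloud(load(n,'0')); S=toS(P)
    m=(S[...,2]>36)&(S[...,2]<55)&(abs(S[...,0])<40)&(S[...,1]>30)&(S[...,1]<120)
    q=S[m]; print(n,'fin',len(q),np.percentile(q,5,0).round(1),np.percentile(q,50,0).round(1),np.percentile(q,95,0).round(1))
    m=(S[...,2]>-4)&(S[...,2]<4)&(S[...,1]<-60)&(S[...,1]>-88)&(abs(S[...,0])<35); print('face z',np.median(S[m][:,2]))
    m=abs(S[...,2])<4; q=S[m&(abs(S[...,0])<30)&(abs(S[...,1])<150)];print('y ext',np.percentile(q[:,1],[.3,99.7]))
    P2=P[(P[...,2]>80)&(P[...,2]<97)&(P[...,0]>545)&(P[...,0]<610)&(P[...,1]>110)&(P[...,1]<270)]
    x=np.polyfit(P2[:,1],P2[:,0],1); print('cassette dx/dy deg',np.degrees(np.arctan(x[0])))
go(toW([0,64,80]),RT)
E
```

```text
top fin 148 [-15.7  57.6  37.6] [ 1.4 64.5 43.2] [17.8 70.4 47.3]
face z -0.17035592349955017
y ext [-89.24487198 130.58686539]
cassette dx/dy deg -2.0871975152709905
side fin 87 [-14.7  60.7  37.3] [ 1.4 70.2 43.3] [16.6 74.7 45.7]
face z 0.9046882029981993
y ext [-88.33323132 134.1670836 ]
cassette dx/dy deg 2.2173329359794005
t 0.1 tcp [ 176.6 -598.7  230.1] slot [-268.1 -357.   276.2] d [363.7 392.5 -35.9] rv [  2.96 -30.01 -20.68] F [-0.4 -0.3  0.3] gap 85.3
```

Call:
servo_tool(commands=[[20,20,12,0.3,-3,-2.07],[25,25,12,0.3,-3,-2.07],[25,25,12,0.3,-3,-2.07],[25,25,12,0.3,-3,-2.07],[25,25,12,0.3,-3,-2.07],[25,25,0,0.3,-3,-2.07],[25,25,0,0.3,-3,-2.07],[25,25,0,0.3,-3,-2.07],[25,25,0,0.3,-3,-2.07],[25,25,0,0.3,-3,-2.07]], claw=0.6)

```text
clock: 0.93
tcp_pos: [422.4, -353.2, 291.0]
ee_rot: [[0.862, -0.086, 0.5], [-0.074, -0.996, -0.043], [0.502, 0.0, -0.865]]
wrist_force: [0.7, 0.9, 0.4]
finger_gap: 51.3
```

```bash
python3 -c "
from g import *
go(toW([1,64,60]),RT)"
```

```text
t 0.93 tcp [ 422.4 -353.2  291. ] slot [-43.  -92.1 216.5] d [ 128.7  146.  -113.6] rv [0.01 0.1  0.21] F [0.7 0.9 0.4] gap 51.3
```

Call:
servo_tool(commands=[[20,24,-10,0,0,0.2],[20,24,-15,0,0,0],[22,25,-20,0,0,0],[22,25,-22,0,0,0],[22,25,-22,0,0,0],[15,15,-16,0,0,0],[7.5,8,-8.5,0,0,0],[0,0,0,0,0,0],[0,0,0,0,0,0]])

```text
clock: 1.68
tcp_pos: [549.9, -207.4, 176.6]
ee_rot: [[0.865, -0.078, 0.496], [-0.067, -0.997, -0.039], [0.498, 0.0, -0.867]]
wrist_force: [-0.8, 0.1, 0.7]
finger_gap: 51.1
```

```bash
python3 -c "
from g import *
go(toW([1,64.5,15]),RT)
grab('top','1');grab('side','1')
a=cv2.imread('pics/top_1.png')[110:270,380:540];b=cv2.imread('pics/side_1.png')[60:220,240:400]
cv2.imwrite('pics/c3.png',cv2.resize(np.hstack([a,b]),None,fx=2.5,fy=2.5))"
```

```text
t 1.68 tcp [ 549.9 -207.4  176.6] slot [-0.5 63.6 59.9] d [ 23.7  -1.  -38.1] rv [ 0.   -0.14 -0.23] F [-0.8  0.1  0.7] gap 51.1
```

View pics/c3.png

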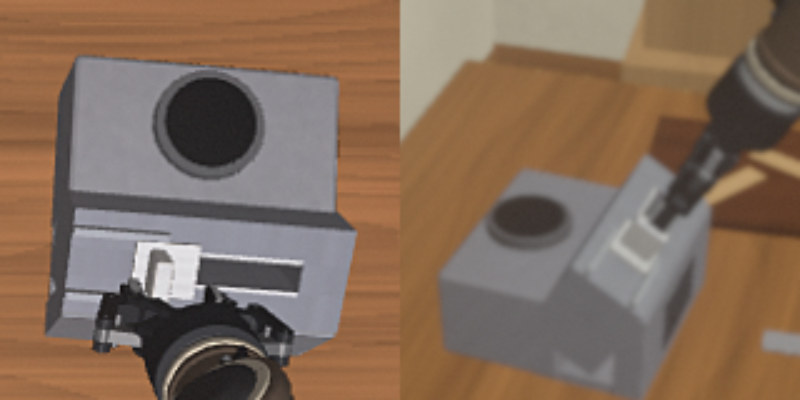

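The fingers are lined up over the fin at crop (160,275). Now I'll descend along the face normal and pinch.

Call:
servo_tool(commands=[[8,-0.4,-13,0,0,-0.1],[8,-0.4,-13,0,0,-0.1],[7.5,-0.3,-12,0,0,0],[0,0,0,0,0,0]])

```text
clock: 2.12
tcp_pos: [573.4, -210.6, 138.9]
ee_rot: [[0.864, -0.085, 0.497], [-0.073, -0.996, -0.043], [0.499, 0.001, -0.867]]
wrist_force: [-0.5, 0.5, 0.5]
finger_gap: 51.3
```

Call:
servo_tool(commands=[[0,0,0,0,0,0],[0,0,0,0,0,0],[0,0,0,0,0,0],[0,0,0,0,0,0],[0,0,0,0,0,0],[0,0,0,0,0,0]], claw=0)

```text
clock: 2.62
tcp_pos: [573.9, -210.1, 141.2]
ee_rot: [[0.862, -0.083, 0.499], [-0.071, -0.997, -0.043], [0.501, 0.002, -0.865]]
wrist_force: [-5.7, 0.5, 6.1]
finger_gap: 13.0
```

```bash
python3 -c "
from g import *
go(toW([1,105,15]),RT)"
```

```text
t 2.62 tcp [ 573.9 -210.1  141.2] slot [ 2.8 62.9 17.1] d [ 3.  41.9 -2.7] rv [0.12 0.06 0.07] F [-5.7  0.5  6.1] gap 13.0
```

Call:
servo_tool(commands=[[-1,0,1.7,0,0,0],[0.6,7,0,0,0,0],[0.6,7,0,0,0,0],[0.6,7,0,0,0,0],[0.6,7,0,0,0,0],[0.6,7,0,0,0,0],[0.4,5,0,0,0,0],[0,0,0,0,0,0],[0,0,0,0,0,0]])

```text
clock: 3.37
tcp_pos: [577.0, -169.2, 141.4]
ee_rot: [[0.863, -0.083, 0.499], [-0.072, -0.997, -0.043], [0.501, 0.001, -0.866]]
wrist_force: [9.3, 0.5, -8.2]
finger_gap: 12.7
```

```bash
python3 -c "
from g import *
go(toW([1,105,15]),RT)"
```

```text
t 3.37 tcp [ 577.  -169.2  141.4] slot [  2.6 103.9  17.4] d [-0.1  1.1 -2.9] rv [0.07 0.04 0.08] F [ 9.3  0.5 -8.2] gap 12.7
```

Call:
servo_tool(commands=[[0,0,0,0,0,0],[0,0,0,0,0,0],[0,0,0,0,0,0],[0,0,0,0,0,0]], claw=0.6)

```text
clock: 3.7
tcp_pos: [576.2, -169.7, 141.8]
ee_rot: [[0.863, -0.083, 0.498], [-0.072, -0.997, -0.043], [0.5, 0.001, -0.866]]
wrist_force: [-0.3, -0.8, 0.6]
finger_gap: 51.5
```

Call:
servo_tool(commands=[[-8,0.6,14,0,0,0],[-8,0.6,14,0,0,0],[-8,0.6,14,0,0,0],[-10,15,20,0,0,0],[-10,25,20,0,0,0],[-10,25,20,0,0,0],[0,30,10,0,0,0],[0,30,0,0,0,0]])

```text
clock: 4.37
tcp_pos: [523.8, -42.9, 258.0]
ee_rot: [[0.859, -0.086, 0.505], [-0.073, -0.996, -0.045], [0.507, 0.002, -0.862]]
wrist_force: [-0.0, -0.1, 0.0]
finger_gap: 51.4
```

```bash
python3 - <<'E'
from g import *
f=grab('top','2');g=grab('side','2')
for n,f in(('top',f),('side',g)):
    S=toS(cloud(f))
    m=(S[...,2]>36)&(S[...,2]<55)&(abs(S[...,0])<40)&(S[...,1]>30)&(S[...,1]<140)
    q=S[m]; print(n,'fin',len(q),np.percentile(q,5,0).round(1),np.percentile(q,50,0).round(1),np.percentile(q,95,0).round(1))
    ys=np.arange(130,-130,-.5); xs=np.arange(60,-60,-.5)
    Y,X=np.meshgrid(ys,xs); W=toW([0,0,0])+X[...,None]*XA+Y[...,None]*YA
    uv=proj(f,W.reshape(-1,3)).astype(np.float32).reshape(*X.shape,2)
    im=cv2.remap(f['frame'],uv[...,0],uv[...,1],cv2.INTER_LINEAR)
    cv2.imwrite(f'pics/r2_{n}.png',im[:,:,::-1])
a=cv2.imread('pics/r2_top.png');b=cv2.imread('pics/r2_side.png');cv2.imwrite('pics/r2.png',np.vstack([a,b]))
# cassette frames
for nm,f in(('top',load('top','0')),('side',load('side','0'))):
    P=cloud(f)
    q=P[(P[...,2]>130)&(P[...,0]>545)&(P[...,0]<610)&(P[...,1]>110)&(P[...,1]<270)]
    print(np.percentile(q,[3,97],axis=0).round(1))
go([582,194,170],np.c_[[1,0,0],[0,-1,0],[0,0,-1]])
E
```

```text
top fin 145 [-14.9  96.7  38.2] [  1.5 103.3  42.7] [ 16.9 109.2  46.4]
side fin 46 [ 2.  97.5 37. ] [ 10.1 108.2  42.4] [ 17.1 112.5  45.4]
[[574.7 175.9 133.5]
 [591.  209.9 142. ]]
[[573.3 178.4 130.9]
 [589.3 213.3 141.2]]
t 4.47 tcp [522.1 -39.4 254.8] slot [  2.7 228.7 148.4] d [ 59.9 233.4 -84.8] rv [ 1.23 30.09  4.36] F [-0.7  0.   0.2] gap 51.1
```

View pics/r2.png

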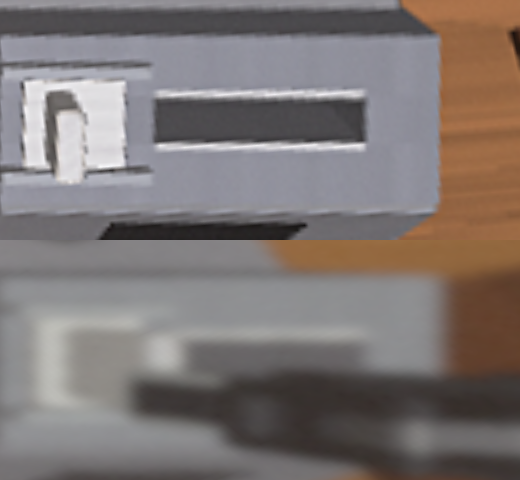

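The slot is fully clear: it runs y +53 to -53.5 in my frame. The gate is about 47–48 mm open, with the plate's edge at crop (127,120). On to the thin cassette.

Call:
servo_tool(commands=[[7.5,28,0,0.15,3.76,0.77],[7.5,30,0,0.15,3.76,0.77],[7.5,30,0,0.15,3.76,0.77],[7.5,30,0,0.15,3.76,0.77],[7.5,30,-16,0.15,3.76,0.77],[7.5,30,-20,0.15,3.76,0.77],[7.5,30,-20,0.15,3.76,0.77],[7.5,25,-20,0.15,3.76,0.77],[0,0,-8,0,0,0],[0,0,0,0,0,0]], claw=0.75)

```text
clock: 5.3
tcp_pos: [580.6, 189.8, 164.4]
ee_rot: [[1.0, 0.027, -0.01], [0.027, -1.0, 0.003], [-0.01, -0.003, -1.0]]
wrist_force: [-0.3, -0.9, -0.1]
finger_gap: 64.2
```

```bash
python3 - <<'E'
from g import *
c,s=np.cos(np.radians(1.8)),np.sin(np.radians(1.8))
go([582,194.2,99],np.c_[[c,s,0],[s,-c,0],[0,0,-1]])
grab('top','3');grab('side','3')
a=cv2.imread('pics/top_3.png')[180:310,180:310];b=cv2.imread('pics/side_3.png')[220:350,230:360]
cv2.imwrite('pics/c4.png',cv2.resize(np.hstack([a,b]),None,fx=3,fy=3))
E
```

```text
t 5.3 tcp [580.6 189.8 164.4] slot [ -8.3 462.   50.3] d [  1.4   4.4 -65.4] rv [-0.16 -0.57  0.26] F [-0.3 -0.9 -0.1] gap 64.2
```

View pics/c4.png

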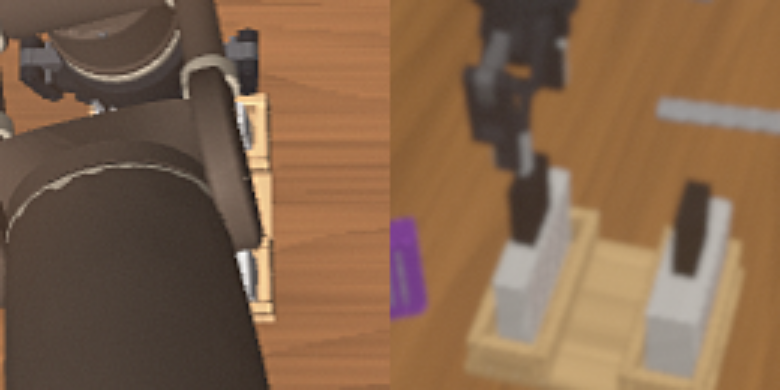

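The near finger hangs over the thin cassette's handle at crop (530,165). It is centred in x over the far cassette and the thick one is untouched. I'll descend now.

Call:
servo_tool(commands=[[0.5,1.5,-10,-0.1,-0.3,0.1],[0.4,1.5,-12,-0.06,-0.27,0.1],[0.5,1.4,-12,0,0,0],[0,0,-12,0,0,0],[0,0,-12,0,0,0],[0,0,-7.5,0,0,0],[0,0,0,0,0,0]])

```text
clock: 5.98
tcp_pos: [581.7, 193.9, 101.5]
ee_rot: [[1.0, 0.029, 0.004], [0.029, -1.0, 0.001], [0.004, -0.001, -1.0]]
wrist_force: [-0.1, -0.6, -0.1]
finger_gap: 63.9
```

Call:
servo_tool(commands=[[0,0,0,0,0,0],[0,0,0,0,0,0],[0,0,0,0,0,0],[0,0,0,0,0,0],[0,0,0,0,0,0]], claw=0)

```text
clock: 6.4
tcp_pos: [584.3, 194.9, 104.7]
ee_rot: [[1.0, 0.029, 0.01], [0.029, -1.0, 0.002], [0.01, -0.002, -1.0]]
wrist_force: [0.8, -0.2, 0.4]
finger_gap: 35.3
```

```bash
python3 - <<'E'
from g import *
for i in range(1): go([582,194.2,99],RT)
robot.grab_frame('top'); go([582,194.2,99],RT)
E
```

```text
t 6.4 tcp [584.3 194.9 104.7] slot [-35.3 467.4  -3. ] d [-2.3 -0.7 -5.7] rv [ -0.9  -29.45  -6.28] F [ 0.8 -0.2  0.4] gap 35.3
t 6.45 tcp [584.3 194.8 104.7] slot [-35.3 467.3  -3.1] d [-2.3 -0.6 -5.7] rv [ -0.9  -29.45  -6.27] F [0.7 1.6 0.6] gap 35.5
```

Call:
servo_tool(commands=[[0,0,5,0,0,0],[0,0,10,0,0,0],[0,0,12,0,0,0],[0,0,12,0,0,0],[0,0,12,0,0,0],[0,0,15,0,0,0],[0,0,15,0,0,0],[0,0,15,0,0,0],[0,0,15,0,0,0],[0,0,0,0,0,0]])

```text
clock: 7.28
tcp_pos: [586.4, 195.4, 220.5]
ee_rot: [[0.999, 0.029, 0.017], [0.029, -1.0, 0.004], [0.017, -0.004, -1.0]]
wrist_force: [1.6, -0.3, -1.0]
finger_gap: 35.1
```

```bash
python3 - <<'E'
from g import *
go([582,194.2,99],RT)
grab('side','4');go([582,194.2,99],RT)
b=cv2.imread('pics/side_4.png')[180:380,200:400]
cv2.imwrite('pics/c5.png',cv2.resize(b,None,fx=3,fy=3))
E
```

```text
t 7.28 tcp [586.4 195.4 220.5] slot [ 24.5 468.1  96.2] d [  -4.4   -1.2 -121.5] rv [ -0.98 -29.04  -6.3 ] F [ 1.6 -0.3 -1. ] gap 35.1
t 7.33 tcp [585.6 195.1 218.5] slot [ 22.7 467.7  94.9] d [  -3.6   -0.9 -119.5] rv [ -0.95 -29.18  -6.29] F [-0.3 -0.1 -1.8] gap 35.1
```

View pics/c5.png

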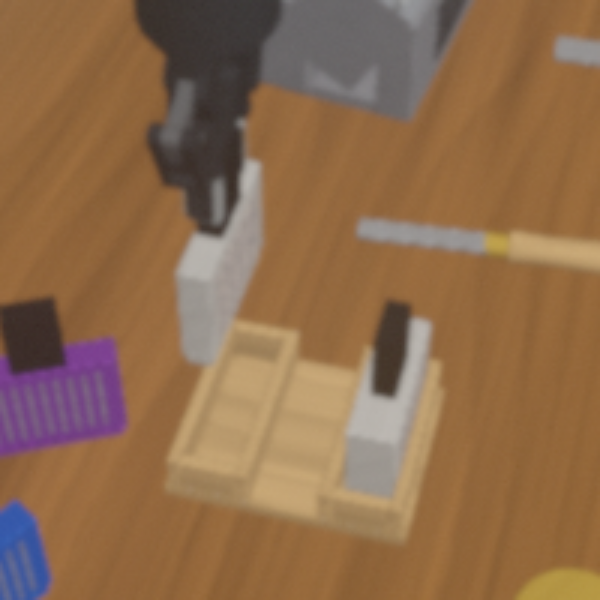

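The thin cassette is lifted clear, upright in the grip at crop (215,260). The thick one still stands. I'll take it above the slot.

```bash
python3 -c "
from g import *
print(toW([0,0,175]),toW([0,0,125]));go(toW([0,0,180]),RT)"
```

```text
[ 487.69422865 -266.13038049  276.55444566] [ 512.61016332 -268.17884321  233.25317547]
t 7.33 tcp [585.6 195.1 218.5] slot [ 22.7 467.7  94.9] d [-100.4 -461.    62.4] rv [ -0.95 -29.18  -6.29] F [-0.3 -0.1 -1.8] gap 35.1
```

Call:
servo_tool(commands=[[-2,-10,15,0,0,0],[-4,-20,15,0,0,0],[-5,-24,15,0,0,0],[-5,-24,15,0,0,0],[-5,-24,2,-0.1,-2,-0.4],[-5,-24,0,-0.1,-2,-0.4],[-5,-24,0,-0.1,-2,-0.4],[-5,-24,0,-0.1,-2,-0.4],[-5,-24,0,-0.1,-2,-0.4],[-5,-24,0,-0.1,-2,-0.4]])

```text
clock: 8.17
tcp_pos: [535.9, -28.9, 276.6]
ee_rot: [[0.977, -0.014, 0.215], [-0.011, -1.0, -0.014], [0.215, 0.011, -0.977]]
wrist_force: [-0.1, -0.4, -1.8]
finger_gap: 35.3
```

Call:
servo_tool(commands=[[-6,-24,0,-0.1,-2,-0.4],[-6,-24,0,-0.1,-2,-0.4],[-6,-24,0,-0.1,-2,-0.4],[-6,-24,0,-0.1,-2,-0.4],[-6,-24,0,-0.1,-2,-0.4],[-6,-24,0,-0.1,-2,-0.4],[-6,-24,0,-0.1,-2,-0.4],[-6,-24,0,-0.1,-2,-0.4],[-6,-24,0,0,-1,-0.4],[-2,-20,0,0,0,0]])

```text
clock: 9.0
tcp_pos: [478.6, -264.1, 275.5]
ee_rot: [[0.87, -0.081, 0.487], [-0.066, -0.997, -0.048], [0.489, 0.01, -0.872]]
wrist_force: [0.3, 0.4, -1.5]
finger_gap: 35.2
```

Call:
servo_tool(commands=[[0,0,0,0,0,0],[0,0,0,0,0,0]])

```text
clock: 9.17
tcp_pos: [480.2, -264.1, 276.4]
ee_rot: [[0.869, -0.082, 0.488], [-0.067, -0.997, -0.049], [0.49, 0.01, -0.872]]
wrist_force: [-0.7, 0.1, -2.7]
finger_gap: 35.2
```

```bash
python3 -c "
from g import *
go(toW([0,0,145]),RT)"
```

```text
t 9.17 tcp [ 480.2 -264.1  276.4] slot [ -6.6   1.4 178.7] d [ 22.4  -3.2 -25.9] rv [ 0.51 -0.68  0.01] F [-0.7  0.1 -2.7] gap 35.2
```

Call:
servo_tool(commands=[[7,-1,-8,0.25,-0.35,0],[8,-1,-9,0.25,-0.35,0],[7.4,-1.2,-8.9,0,0,0],[0,0,0,0,0,0],[0,0,0,0,0,0],[0,0,0,0,0,0]])

```text
clock: 9.67
tcp_pos: [504.1, -265.6, 250.8]
ee_rot: [[0.863, -0.079, 0.5], [-0.068, -0.997, -0.04], [0.501, 0.001, -0.865]]
wrist_force: [0.8, 0.1, -1.3]
finger_gap: 35.2
```

```bash
python3 - <<'E'
from g import *
f=grab('top','5');g=grab('side','5')
go(toW([0,0,145]),RT)
a=cv2.imread('pics/top_5.png')[110:290,370:550];b=cv2.imread('pics/side_5.png')[30:210,240:420]
cv2.imwrite('pics/c6.png',cv2.resize(np.hstack([a,b]),None,fx=2.2,fy=2.2))
for n,f in(('top',f),('side',g)):
    S=toS(cloud(f)); I=f['frame'].astype(int)
    m=(abs(S[...,0])<40)&(abs(S[...,1])<62)&(S[...,2]>35)&(S[...,2]<145)
    q=S[m]; col=I[m]
    print(n,len(q))
    for z0 in range(35,145,10):
        k=(q[:,2]>=z0)&(q[:,2]<z0+10)
        if k.sum()>5: print(z0,k.sum(),np.percentile(q[k],[3,50,97],axis=0)[:,:2].round(1).tolist(),col[k].mean(0).round())
E
```

```text
t 9.77 tcp [ 504.2 -266.2  251.6] slot [  1.8   1.3 145.1] d [-1.6 -1.1 -1. ] rv [ 0.11  0.15 -0.15] F [-0.8 -0.1 -1. ] gap 35.3
top 1101
45 20 [[6.5, -41.7], [7.2, -10.0], [8.3, 39.1]] [109. 106. 106.]
55 72 [[-4.9, -44.7], [9.4, 9.6], [10.4, 50.6]] [113. 108. 106.]
65 96 [[-5.4, -44.2], [9.9, 7.9], [11.5, 50.3]] [115. 108. 106.]
75 95 [[0.3, -43.3], [10.0, 7.8], [11.4, 50.5]] [116. 109. 107.]
85 113 [[-6.1, -43.9], [9.8, 11.6], [11.1, 50.6]] [117. 110. 107.]
95 100 [[1.8, -45.6], [10.1, 8.0], [11.2, 50.3]] [115. 108. 106.]
105 105 [[-6.1, -44.4], [10.1, 5.5], [11.4, 50.6]] [115. 107. 105.]
115 138 [[-6.6, -45.5], [9.9, 12.5], [11.5, 50.1]] [135. 130. 129.]
125 327 [[-8.2, -46.1], [5.4, 21.7], [10.4, 49.0]] [191. 189. 191.]
135 33 [[6.7, -17.3], [7.8, -5.1], [9.0, 13.0]] [29. 27. 27.]
side 430
45 14 [[-7.8, 44.5], [-1.5, 48.3], [7.1, 50.9]] [134. 131. 127.]
55 27 [[-9.3, 23.8], [2.1, 51.0], [10.3, 53.5]] [138. 133. 129.]
65 41 [[-8.8, -13.3], [2.9, 50.5], [11.3, 54.0]] [136. 131. 127.]
75 42 [[-8.9, -30.1], [2.6, 50.5], [11.2, 52.9]] [135. 129. 125.]
85 38 [[-8.6, -21.0], [4.2, 50.3], [11.4, 53.8]] [133. 127. 122.]
95 43 [[-8.5, -25.7], [3.7, 50.2], [10.9, 54.7]] [134. 129. 123.]
105 44 [[-8.3, -10.1], [3.3, 50.3], [10.7, 53.7]] [136. 131. 126.]
115 47 [[-8.9, -32.6], [6.0, 49.2], [10.6, 53.3]] [139. 133. 127.]
125 116 [[-9.5, -28.7], [1.1, 29.1], [9.8, 53.4]] [157. 154. 148.]
135 18 [[-8.3, 13.9], [0.0, 19.6], [7.1, 21.8]] [79. 71. 65.]
```

View pics/c6.png

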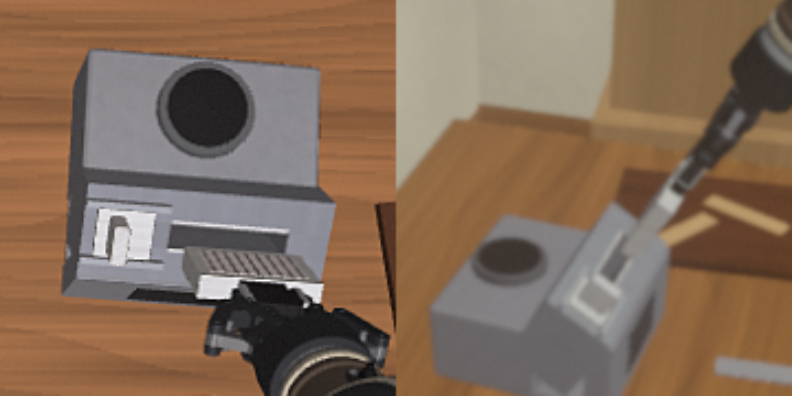

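```bash
python3 - <<'E'
from g import *
f=load('top','5');S=toS(cloud(f))
m=(S[...,0]>7)&(S[...,0]<14)&(abs(S[...,1])<55)&(S[...,2]>58)&(S[...,2]<120)
q=S[m]; A=np.c_[q[:,1],q[:,2],np.ones(len(q))]; c=np.linalg.lstsq(A,q[:,0],rcond=None)[0]; print(np.degrees(c[:2]),c[2]+c[1]*85)
E
```

```text
[-0.33120935  0.41163932] 9.98033368345476
```

The cassette is centred over the slot, within 1 mm in x and y and less than 0.5° off. Inserting along -z.

Call:
servo_tool(commands=[[5,-1.1,-8.7,0,0,0],[5,-0.4,-8.7,0,0,0],[5,-0.4,-8.7,0,0,0],[5,-0.4,-8.7,0,0,0],[0,0,0,0,0,0],[0,0,0,0,0,0]])

```text
clock: 10.27
tcp_pos: [523.6, -268.2, 214.5]
ee_rot: [[0.863, -0.08, 0.498], [-0.069, -0.997, -0.039], [0.5, -0.001, -0.866]]
wrist_force: [0.1, 0.8, -1.2]
finger_gap: 35.3
```

Call:
servo_tool(commands=[[3,-0.25,-5.2,0,0,0],[3,-0.25,-5.2,0,0,0],[3,-0.25,-5.2,0,0,0],[0,0,0,0,0,0]])

```text
clock: 10.6
tcp_pos: [532.8, -269.2, 199.4]
ee_rot: [[0.863, -0.08, 0.499], [-0.069, -0.997, -0.04], [0.501, 0.0, -0.866]]
wrist_force: [-0.6, 0.5, -1.0]
finger_gap: 35.1
```

```bash
python3 -c "
from g import *
go(toW([1.8,0.6,14.7]),RT)"
```

```text
t 10.6 tcp [ 532.8 -269.2  199.4] slot [ 0.6  0.6 85.5] d [ 36.4  -3.  -60.7] rv [ 0.01  0.04 -0.11] F [-0.6  0.5 -1. ] gap 35.1
```

Call:
servo_tool(commands=[[3.6,-0.3,-4.6,0,0,0],[3.0,-0.25,-5.0,0,0,0],[3.0,-0.25,-5.2,0,0,0],[3.0,-0.25,-5.2,0,0,0],[0,0,0,0,0,0]])

```text
clock: 11.02
tcp_pos: [545.4, -270.1, 179.1]
ee_rot: [[0.863, -0.08, 0.499], [-0.069, -0.997, -0.04], [0.5, -0.0, -0.866]]
wrist_force: [-0.3, -0.1, -1.3]
finger_gap: 35.2
```

Call:
servo_tool(commands=[[3.0,-0.25,-5.2,0,0,0],[3.0,-0.25,-5.2,0,0,0],[3.0,-0.25,-5.2,0,0,0],[3.0,-0.25,-5.2,0,0,0],[0,0,0,0,0,0]])

```text
clock: 11.43
tcp_pos: [557.4, -271.2, 158.3]
ee_rot: [[0.863, -0.08, 0.499], [-0.069, -0.997, -0.04], [0.5, 0.0, -0.866]]
wrist_force: [0.3, 0.5, -1.5]
finger_gap: 35.2
```

```bash
python3 -c "
from g import *
go(toW([1.8,0.6,14.7]),RT)"
```

```text
t 11.43 tcp [ 557.4 -271.2  158.3] slot [ 1.4  0.7 37.7] d [ 11.8  -1.  -19.7] rv [ 0.    0.03 -0.12] F [ 0.3  0.5 -1.5] gap 35.2
```

Sliding in freely with no contact force. There are 23 mm left.

Call:
servo_tool(commands=[[3.0,-0.25,-5.2,0,0,0],[3.0,-0.25,-5.2,0,0,0],[2.5,-0.2,-4.3,0,0,0],[0,0,0,0,0,0],[0,0,0,0,0,0]])

```text
clock: 11.85
tcp_pos: [566.0, -272.1, 144.6]
ee_rot: [[0.863, -0.08, 0.5], [-0.069, -0.997, -0.041], [0.501, 0.001, -0.865]]
wrist_force: [-0.2, -0.3, -1.6]
finger_gap: 35.6
```

Call:
servo_tool(commands=[[1,-0.1,-1.73,0,0,0],[1,-0.1,-1.73,0,0,0],[0,0,0,0,0,0]])

```text
clock: 12.1
tcp_pos: [568.1, -272.6, 141.6]
ee_rot: [[0.862, -0.08, 0.5], [-0.069, -0.997, -0.041], [0.502, 0.001, -0.865]]
wrist_force: [-0.0, -0.3, -0.7]
finger_gap: 35.1
```

```bash
python3 -c "
from g import *
go(toW([1.8,0.6,14.7]),RT)"
```

```text
t 12.1 tcp [ 568.1 -272.6  141.6] slot [ 2.4  0.2 17.8] d [ 1.1  0.3 -3. ] rv [ 0.08  0.12 -0.1 ] F [-0.  -0.3 -0.7] gap 35.1
```

Call:
servo_tool(commands=[[0.5,0,-1.0,0,0,0],[0.5,0,-1.0,0,0,0],[0.5,0,-1.0,0,0,0],[0,0,0,0,0,0]])

```text
clock: 12.43
tcp_pos: [569.7, -272.6, 138.9]
ee_rot: [[0.862, -0.08, 0.5], [-0.069, -0.997, -0.041], [0.502, 0.001, -0.865]]
wrist_force: [0.0, 1.0, -0.3]
finger_gap: 35.5
```

Call:
servo_tool(commands=[[0.4,0,-1.0,0,0,0],[0.4,0,-1.0,0,0,0],[0,0,0,0,0,0]])

```text
clock: 12.68
tcp_pos: [570.3, -272.4, 138.9]
ee_rot: [[0.862, -0.078, 0.501], [-0.067, -0.997, -0.04], [0.503, 0.001, -0.864]]
wrist_force: [-13.0, 4.3, 15.8]
finger_gap: 35.5
```

```bash
python3 -c "
from g import *
go(toW([1.8,0.6,14.7]),RT)"
```

```text
t 12.68 tcp [ 570.3 -272.4  138.9] slot [ 3.   0.5 14.4] d [-1.1  0.2 -0.3] rv [ 0.08  0.19 -0.21] F [-13.    4.3  15.8] gap 35.5
```

It reached the floor at tool z 14.4, where 14.7 was predicted, with 20 N along the axis. I'll release, back off and look.

Call:
servo_tool(commands=[[-0.5,0,0.8,0,0,0],[0,0,0,0,0,0]])

```text
clock: 12.85
tcp_pos: [570.0, -272.6, 138.8]
ee_rot: [[0.862, -0.08, 0.501], [-0.068, -0.997, -0.041], [0.503, 0.001, -0.864]]
wrist_force: [-7.7, 2.6, 9.6]
finger_gap: 34.8
```

Call:
servo_tool(commands=[[0,0,0,0,0,0],[0,0,0,0,0,0],[0,0,0,0,0,0],[0,0,0,0,0,0]], claw=0.6)

```text
clock: 13.18
tcp_pos: [570.1, -272.7, 137.4]
ee_rot: [[0.862, -0.08, 0.5], [-0.069, -0.997, -0.042], [0.502, 0.001, -0.865]]
wrist_force: [-0.2, -0.2, 0.4]
finger_gap: 51.0
```

Call:
servo_tool(commands=[[-4,0.3,7,0,0,0],[-8,0.6,14,0,0,0],[-8,0.6,14,0,0,0],[-8,0.6,14,0,0,0],[-10,0.6,17,0,0,0],[-10,0,17,0,0,0],[-5,0,8,0,0,0],[0,0,0,0,0,0]])

```text
clock: 13.85
tcp_pos: [517.4, -271.1, 231.5]
ee_rot: [[0.86, -0.081, 0.503], [-0.068, -0.997, -0.045], [0.505, 0.004, -0.863]]
wrist_force: [-0.1, -0.1, 0.4]
finger_gap: 51.1
```

```bash
cat > chk.py <<'E'
from g import *
import sys
tag=sys.argv[1]
f=grab('top',tag);g=grab('side',tag)
a=cv2.imread(f'pics/top_{tag}.png')[110:290,370:550];b=cv2.imread(f'pics/side_{tag}.png')[60:210,240:390]
cv2.imwrite(f'pics/chk_{tag}.png',np.hstack([cv2.resize(a,(400,400)),cv2.resize(b,(400,400))]))
for n,f in(('top',f),('side',g)):
    S=toS(cloud(f)); I=f['frame'].max(2)
    m=(abs(S[...,0])<25)&(abs(S[...,1])<30)&(S[...,2]>30)&(S[...,2]<58)&(I<90)
    q=S[m]; print(n,'handle',len(q),np.percentile(q,[3,50,97],axis=0).round(1).tolist() if len(q)>5 else '')
    k=abs(S[...,0])<6; k&=(abs(S[...,1])<48)&(abs(S[...,1])>25)&(S[...,2]<15)&(S[...,2]>-60); 
    for sg in(-1,1):
        q=S[k&(S[...,1]*sg>0)]; print('  frame top z side',sg,len(q),np.median(q[:,2]).round(1) if len(q) else '')
    m=(S[...,2]>36)&(S[...,2]<55)&(abs(S[...,0])<40)&(S[...,1]>40)&(S[...,1]<140)&(I>110)
    q=S[m]; print('  fin',len(q),np.percentile(q,[5,50,95],axis=0).round(1).tolist() if len(q)>5 else '')
E
python3 chk.py 6
```

```text
top handle 228 [[-10.5, -17.5, 31.6], [-0.3, 0.4, 46.6], [5.7, 17.4, 51.2]]
  frame top z side -1 67 -2.1
  frame top z side 1 65 -2.2
  fin 132 [[-15.2, 96.5, 40.1], [1.0, 102.5, 43.0], [16.5, 108.7, 46.4]]
side handle 93 [[-9.5, -15.3, 31.2], [-2.3, 14.0, 47.5], [4.9, 21.5, 51.4]]
  frame top z side -1 1 1.7
  frame top z side 1 17 -0.8
  fin 95 [[-15.0, 99.7, 37.2], [1.2, 109.1, 42.8], [16.7, 114.0, 45.9]]
```

View pics/chk_6.png

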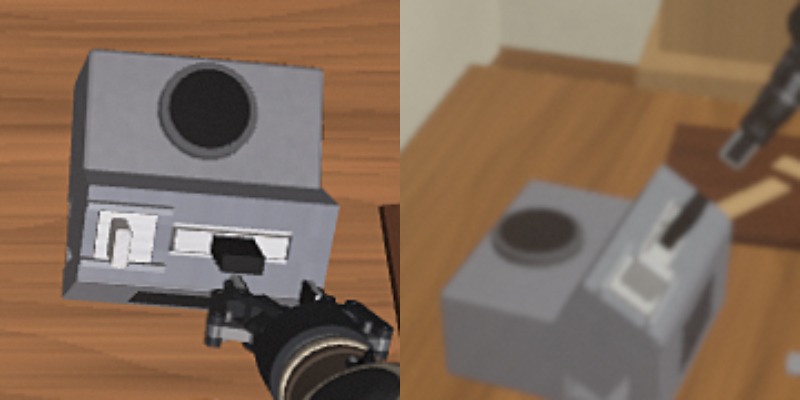

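The frame's top edge sits 2.1 mm below the face, so it is seated, and the handle is at crop (238,250). The fin is at y 103. Closing the gate.

```bash
python3 -c "
from g import *
go(toW([1.5,103,62]),RT);go(toW([1.5,103,17]),RT)"
```

```text
t 13.95 tcp [ 516.9 -270.   228.7] slot [  1.5  -1.5 118.9] d [ 36.9 101.8 -49.3] rv [ 0.1   0.15 -0.08] F [-0.1  0.6 -0.2] gap 51.2
t 13.95 tcp [ 516.9 -270.   228.7] slot [  1.5  -1.5 118.9] d [ 59.3 100.  -88.2] rv [ 0.1   0.15 -0.08] F [-0.1  0.6 -0.2] gap 51.2
```

Call:
servo_tool(commands=[[2,20,0,0.1,0.1,0],[2,25,0,0,0,0],[2,25,0,0,0,0],[2,22,0,0,0,0],[7,10,-12,0,0,0],[7,0,-12,0,0,0],[7,0,-12,0,0,0],[7.5,-0.2,-13,0,0,0],[0,0,0,0,0,0],[0,0,0,0,0,0]])

```text
clock: 14.78
tcp_pos: [552.4, -167.1, 177.1]
ee_rot: [[0.865, -0.079, 0.495], [-0.07, -0.997, -0.037], [0.497, -0.002, -0.868]]
wrist_force: [-0.0, -0.5, -0.5]
finger_gap: 51.5
```

```bash
python3 -c "
from g import *
go(toW([1.5,103,17]),RT)"
```

```text
t 14.78 tcp [ 552.4 -167.1  177.1] slot [ -0.9 104.   60.7] d [ 23.8  -3.  -36.6] rv [-0.15 -0.22 -0.14] F [-0.  -0.5 -0.5] gap 51.5
```

Call:
servo_tool(commands=[[8,-1,-12,0,-0.1,-0.1],[8,-1,-12.5,0,0,0],[7.5,-1,-11.5,0,0,0],[0,0,0,0,0,0]])

```text
clock: 15.12
tcp_pos: [576.4, -170.8, 141.8]
ee_rot: [[0.863, -0.082, 0.498], [-0.072, -0.997, -0.039], [0.499, -0.002, -0.866]]
wrist_force: [-0.3, -0.1, 0.5]
finger_gap: 51.5
```

Call:
servo_tool(commands=[[0,0,0,0,0,0],[0,0,0,0,0,0],[0,0,0,0,0,0],[0,0,0,0,0,0],[0,0,0,0,0,0]], claw=0)

```text
clock: 15.53
tcp_pos: [577.0, -171.1, 144.7]
ee_rot: [[0.861, -0.082, 0.501], [-0.071, -0.997, -0.041], [0.503, -0.0, -0.864]]
wrist_force: [-4.0, 1.8, 5.6]
finger_gap: 12.6
```

```bash
python3 -c "
from g import *
go(toW([1.5,55,17]),RT)"
```

```text
t 15.53 tcp [ 577.  -171.1  144.7] slot [  4.4 102.   20.2] d [ -4.7 -46.8  -4.2] rv [ 0.    0.19 -0.02] F [-4.   1.8  5.6] gap 12.6
```

Call:
servo_tool(commands=[[-0.6,-7,0,0,0,0],[-0.6,-7,0,0,0,0],[-0.6,-7,0,0,0,0],[-0.6,-7,0,0,0,0],[-0.6,-7,0,0,0,0],[-0.5,-6,0,0,0,0],[-0.3,-3,0,0,0,0],[0,0,0,0,0,0]])

```text
clock: 16.2
tcp_pos: [573.4, -215.9, 144.7]
ee_rot: [[0.861, -0.082, 0.501], [-0.071, -0.997, -0.042], [0.503, 0.0, -0.864]]
wrist_force: [-4.1, 0.0, 5.8]
finger_gap: 12.6
```

Call:
servo_tool(commands=[[-0.1,-1,0,0,0,0],[-0.1,-1,0,0,0,0],[0,0,0,0,0,0]])

```text
clock: 16.45
tcp_pos: [573.3, -216.1, 144.7]
ee_rot: [[0.862, -0.081, 0.501], [-0.071, -0.997, -0.039], [0.503, -0.002, -0.865]]
wrist_force: [-3.1, 5.5, 6.3]
finger_gap: 12.6
```

```bash
python3 -c "
from g import *
go(toW([1.5,55,17]),RT)"
```

```text
t 16.45 tcp [ 573.3 -216.1  144.7] slot [ 4.4 56.9 20.2] d [-1.1 -1.8 -4.2] rv [-0.12  0.18 -0.06] F [-3.1  5.5  6.3] gap 12.6
```

Call:
servo_tool(commands=[[-0.1,-1,0,0,0,0],[-0.1,-1,0,0,0,0],[0,0,0,0,0,0]])

```text
clock: 16.7
tcp_pos: [573.2, -216.1, 144.7]
ee_rot: [[0.862, -0.079, 0.501], [-0.071, -0.997, -0.035], [0.502, -0.005, -0.865]]
wrist_force: [-1.4, 9.9, 8.3]
finger_gap: 12.7
```

```bash
python3 -c "
from g import *
go(toW([1.5,55,17]),RT)"; python3 chk.py 7
```

```text
t 16.7 tcp [ 573.2 -216.1  144.7] slot [ 4.4 56.8 20.2] d [-1.  -1.8 -4.2] rv [-0.3   0.15 -0.16] F [-1.4  9.9  8.3] gap 12.7
top handle 45 [[2.4, -18.1, 31.1], [5.1, -10.6, 39.5], [6.4, 3.1, 51.1]]
  frame top z side -1 67 -2.0
  frame top z side 1 3 8.1
  fin 34 [[6.9, 49.1, 40.9], [14.5, 54.1, 43.9], [17.3, 61.0, 47.5]]
side handle 0 
  frame top z side -1 0 
  frame top z side 1 0 
  fin 41 [[-16.3, 56.2, 36.8], [-8.1, 64.8, 42.9], [17.9, 70.6, 46.9]]
```

View pics/chk_7.png

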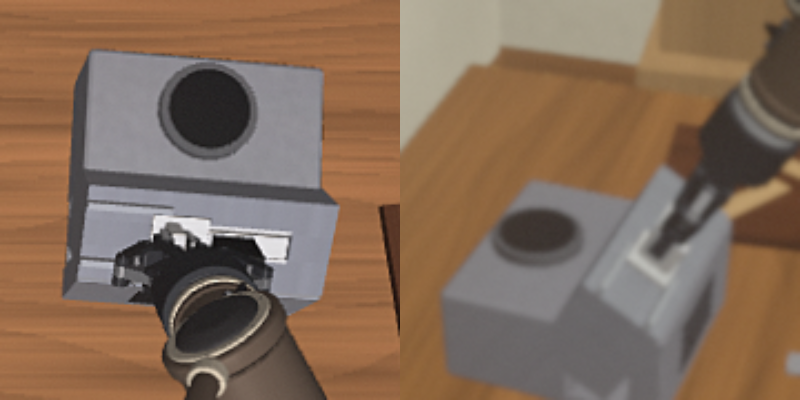

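A firm stop with the fin at about 54.5 in the top view. I'll relax the push, release with a narrow opening because the handle is close, and retreat.

Call:
servo_tool(commands=[[0.2,3,0,0,0,0],[0,0,0,0,0,0]])

```text
clock: 16.97
tcp_pos: [573.4, -215.6, 144.7]
ee_rot: [[0.861, -0.081, 0.502], [-0.07, -0.997, -0.041], [0.503, -0.0, -0.864]]
wrist_force: [-2.6, 1.2, 5.3]
finger_gap: 12.7
```

Call:
servo_tool(commands=[[0,0,0,0,0,0],[0,0,0,0,0,0],[0,0,0,0,0,0],[0,0,0,0,0,0]], claw=0.32)

```text
clock: 17.3
tcp_pos: [572.7, -216.2, 143.3]
ee_rot: [[0.862, -0.082, 0.5], [-0.071, -0.997, -0.041], [0.502, -0.001, -0.865]]
wrist_force: [-0.6, 0.1, 0.0]
finger_gap: 27.5
```

Call:
servo_tool(commands=[[-4,0.3,7,0,0,0],[-7,0.6,12,0,0,0],[-7,0.6,12,0,0,0],[-10,0.6,17,0,0,0],[-15,10,17,0,0,0],[-20,20,17,0,0,0],[-25,30,10,0,0,0],[-25,30,10,0,0,0],[-25,30,10,0,0,0],[0,0,0,0,0,0]])

```text
clock: 18.13
tcp_pos: [431.7, -90.5, 257.5]
ee_rot: [[0.861, -0.079, 0.503], [-0.068, -0.997, -0.04], [0.505, -0.0, -0.863]]
wrist_force: [1.0, -0.8, 0.1]
finger_gap: 27.0
```

```bash
python3 chk.py 8; python3 -c "
from g import *
go(toW([1.5,55,17]),RT)"
```

```text
top handle 227 [[-10.5, -17.5, 31.8], [-0.4, 1.3, 46.5], [6.0, 17.7, 51.3]]
  frame top z side -1 73 -2.2
  frame top z side 1 44 7.8
  fin 142 [[-15.3, 49.6, 38.1], [0.9, 56.3, 43.1], [16.4, 62.2, 46.9]]
side handle 90 [[-9.4, -17.3, 31.4], [-2.3, 13.9, 47.4], [4.8, 20.3, 51.7]]
  frame top z side -1 3 -2.1
  frame top z side 1 0 
  fin 85 [[-14.6, 51.8, 37.6], [0.6, 62.7, 42.9], [16.4, 66.5, 46.2]]
t 18.23 tcp [434.7 -93.4 257.3] slot [-67.6 167.8 191.9] d [ 137.6 -124.5 -116.9] rv [ 0.12  0.37 -0.08] F [-0.6  0.7  0. ] gap 27.3
```

View pics/chk_8.png

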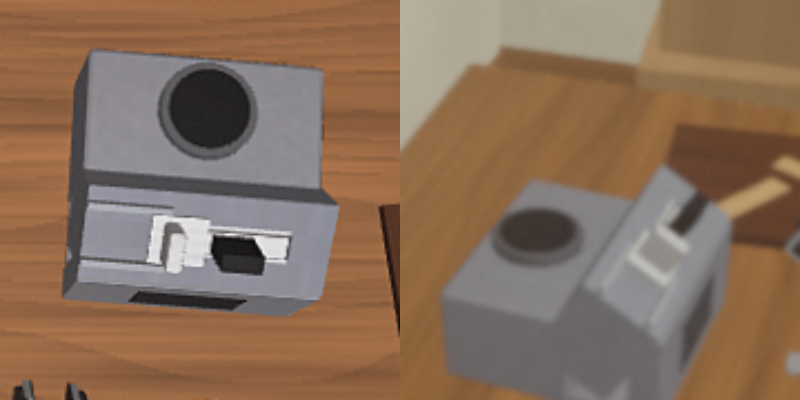

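```bash
python3 - <<'E'
from g import *
for tag in('0','2','8'):
    f=load('top',tag)
    ys=np.arange(140,0,-.25); out=[]
    for x in(17,19,-17,-19,):
        W=SM+x*XA+8*ZA+ys[:,None]*YA
        uv=proj(f,W).astype(np.float32)[None]
        g=cv2.remap(f['frame'],uv[...,0],uv[...,1],cv2.INTER_LINEAR)[0].mean(1)
        b=g>178; d=np.where(b)[0]; out.append((ys[d[0]],ys[d[-1]]) if len(d) else None)
    print(tag,out)
f=load('top','8'); im=f['frame'];print(im.shape)
ys=np.arange(110,-60,-.25); xs=np.arange(40,-40,-.25)
Y,X=np.meshgrid(ys,xs); W=SM+8*ZA+X[...,None]*XA+Y[...,None]*YA
uv=proj(f,W.reshape(-1,3)).astype(np.float32).reshape(*X.shape,2)
cv2.imwrite('pics/r8.png',cv2.remap(im,uv[...,0],uv[...,1],cv2.INTER_LINEAR)[:,:,::-1])
E
```

```text
0 [(np.float64(80.0), np.float64(0.25)), (np.float64(80.25), np.float64(31.5)), (np.float64(80.75), np.float64(30.75)), (np.float64(81.0), np.float64(31.5))]
2 [(np.float64(118.75), np.float64(0.25)), (np.float64(118.75), np.float64(69.25)), (np.float64(119.0), np.float64(69.5)), (np.float64(119.5), np.float64(69.25))]
8 [(np.float64(72.25), np.float64(0.25)), (np.float64(72.75), np.float64(22.75)), (np.float64(72.25), np.float64(23.0)), (np.float64(73.0), np.float64(22.75))]
(480, 640, 3)
```

View pics/r8.png

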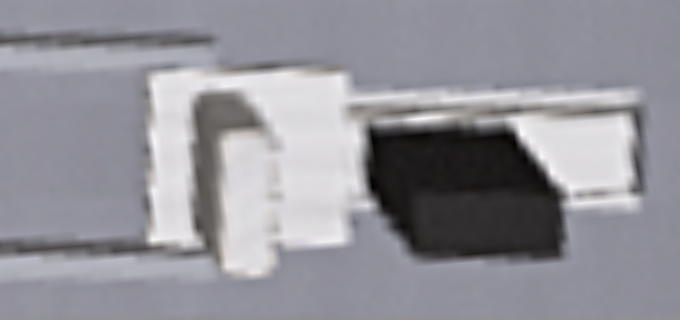

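```bash
python3 - <<'E'
from h import *
f=grab('top','9')
E
```

```text
(no output)
```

View pics/top_9.png

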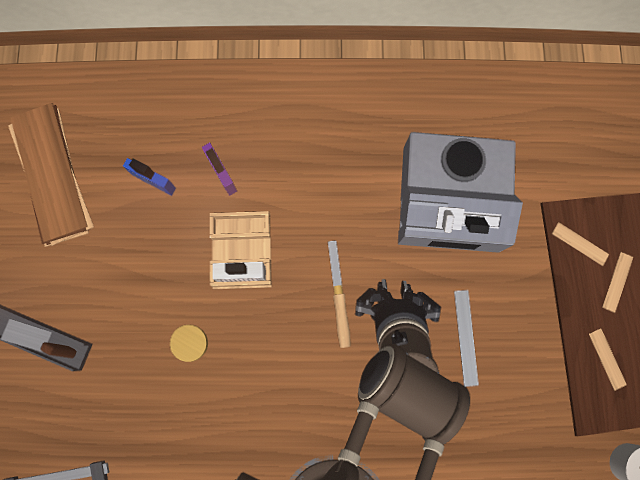

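The plate's edges are at y 22.8 and 72.6, where 22 and 72 means shut. The bystanders and the thick cassette are unmoved, and the arm is clear at top (400,310). Handing in.

```bash
python3 -c "
from h import *
print(robot.close_job(), robot.sense()['clock'])"
```

```text
the job is handed in; nothing more can be done
the job is handed in; nothing more can be done
```

The thin cassette is back in the slot handle-up, the gate is shut over it, and the job was handed in at about 18 s. No verdict was reported.

I slid the gate from about 9 mm to about 47–48 mm open. I then lifted the thin cassette from the rack's far pocket by its handle and pushed it in along the slot. It met the floor with about 20 N at the wrist.

**Last checks:**
- **Cassette:** its frame top is 2.2 mm below the face (2 expected when seated), and it is centred to within about 1 mm in y.
- **Gate:** it ran to a firm stop at about 10 N. The plate's edges are at y 22.8 and 72.6, so it is about 0.8 mm from shut.
- **Everything else:** the last top view shows the thick cassette, chisel, rule and tin where they were at the start. The arm is clear of everything.

**Disagreements:**
- The side camera's depth put the fin and the handle's y several mm off the top view, because it mostly saw their sides. I relied on the top view and the contact stop for those.
- The handle looks about 2 mm towards the robot at its top, a lean of about 1–1.5 degrees within the slot's clearance.

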